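# Set up a casting flask on the vibrating plate

## Robot

A 6-joint arm with a two-finger parallel gripper is mounted at the origin on a cart in front of the work surface, level with it; the furniture and walls round the work are solid. World frame = base frame: x ahead of the robot, y to its left, z up, the work surface at z = 0. Lengths are in m, angles in degrees, forces in N, time in s.
With the tool pointing down it reaches from about 0.375 to 0.75 m from the base axis. Payload 9 kg.
Tool frame: the origin (TCP) lies where the fingers leave the gripper's body, on its centre line; the fingertips stand 73 mm ahead of it and the grasp point (between the pads) lies 54 mm ahead of it (robot.tip_reach is the distance from the TCP to the fingertips, in m); z points along the fingers, y is the line along which they close (so a half turn about z gives the same grasp; the last joint's range is limited). The gripper opens to 85 mm and grips with 20 to 120 N. Pads are 22 mm wide; open, the fingers measure 114 mm over their backs; the gripper's body (76 mm by 85 mm) begins 54 mm behind the grasp point. The pads swing forward as they close: fully open they stand 13 mm farther back than shut.
Start: joints at [53.13, 5.964, 5.575, 89.605, 0, 77.527], TCP at [0.248, 0.546, 0.304] pointing down, gripper open.
Joint ranges: [-171.21, 171.21], [-48.23, 106.86], [-62.78, 66.21], [-105.2, 120.99], [-86.42, 89.51], [-180, 180]. Speed limits (degrees/s): [127.2, 127.2, 147.25, 180, 180, 180].

## Interface

Orientations are given as [roll, pitch, yaw] about the fixed x, y, z axes, in that order (R = Rz(yaw) Ry(pitch) Rx(roll)).
In Python, from plant import robot gives the robot as it stands. Calls block until the motion is done:
- robot.move_pose(position, orientation): joint-space move of the TCP to a pose.
- robot.line_to(position, vel=0.15, rotation=None, guard=None): straight line of the TCP; rotation=None keeps the orientation; vel is the mean speed in m/s. With guard (N) it stops when the force on the tool has changed by that much, and returns True; else False.
- robot.goto_joints(angles): joint-space move.
- robot.set_gripper(opening): finger opening in m; the grip force is fixed at half the most; returns when the fingers have stopped.
- robot.pause(seconds).
- robot.ik(position, orientation): joint angles nearest the present ones, or None.
- robot.observe(): the state.
- robot.grab_frame(name): name is "side" or "top"; returns the picture (384x512x3 uint8, blue, green, red); there is no depth.
- robot.get_calibration(name): a dict with "vertical_fov" (degrees; the focal length in pixels is half the picture's height over the tangent of half this angle, whatever the lens; pixels are square), "cx", "cy" (the principal point, pixels), "rvec" (rotation vector, rad) and "tvec" (3), from world to camera coordinates, as OpenCV has them. Camera axes: x right, y down, z forward; pixel columns grow to the right and rows downward; lengths in m; the calibration is good to about 2 mm. A picture is of the moment at which its call begins. get_calibration takes no time and is no camera call.
A pose or a line that the arm cannot do raises robot.IKError and nothing moves.
- robot.job_done(): hands the job in; it is judged then, once.
The state is a dict: "time": time; "q": joint angles; "qvel": joint speeds; "joint_torque": joint torques, N m; "tool_pos": TCP position; "tcp_rot": TCP orientation; "ft_force": force on the tool from outside, world axes, zero at the start; "torque": the same for the moment, N m; "gripper_width": finger opening in m; "gripper_force": force on a finger pad.
Only numpy, scipy, OpenCV 4.12 (cv2) and the standard library are available. Lean on these libraries where they do the work, as an engineer would, in place of code of your own. Each camera call takes 0.05 s, during which the arm holds its last target. There are 200 camera calls.

## Task

Set up a casting flask on the vibrating plate, ready for the investment to be poured: stand the black rubber sprue base in the middle of the plate's round pad, then plug the green wax tree upright into the socket in the base, then lower over it the steel flask that is tall enough to hide the whole tree, without the steel knocking the wax, until it sits fully down inside the rim of the base, and last set the orange collar, skirt down, fully home on top of the flask. Leave the short flask, the jar of powder and the mixing bowl where they are.

Things in the scene. Friction and masses are not known exactly. Their poses are not given: they have to be found in the camera images.
- vibrator: Vibrating plate: blue box 120 x 120 mm on four rubber feet with a round grey rubber pad (diameter 102 mm) on top; fixed in place, turned by up to 25 degrees; switch and knob on its front (-x) face. Origin: centre of its underside, on the bench. The flat top of the pad is 46 mm above the origin.
- pad_centre (a point): Middle of the top face of the round pad on the vibrating plate, 46 mm above the bench. z up.
- sprue_base: Loose black rubber cup, open side up, 14 mm high, 70 g; outside diameter 63 mm, 66 at the flared rim: grip there. Floor 5 mm thick; round seat for the flask inside the rim, diameter 57 mm, 60 at the mouth. Central boss, diameter 22 to 25 mm, its top 13 mm above the underside, with a socket of diameter 12 mm, 8 mm deep. Origin: centre of the underside, z up.
- wax_tree: Loose green wax tree, 58 mm high, 30 g, upright in the wooden block. Tapered foot, diameter 10 mm, 7 mm long, then a button of diameter 19 mm that rests on block or boss. Trunk diameter 9 mm; ring patterns reach 17 mm from the axis, up to z = 43 mm; above that it is bare: grip it there, fingertips above z = 44 mm. Origin: tip of foot, z up. Plugged in, origin is 6 mm above the base's.
- tree_block: Light wooden block 56 x 56 x 24 mm, fixed in place, in which the wax tree stands at the start: a hole of diameter 12 mm, 10 mm deep in the middle of its top. Origin: centre of the underside, on the bench. The tree's origin is then 17 mm above it.
- tall_flask: Loose tall steel flask: plain upright tube open at both ends, outer diameter 54 mm, bore 49 mm, 68 mm high, about 0.2 kg. Origin: centre of its lower end, z up. Seated, it stands on the base's floor, its origin 5 mm above the base's origin, and its top is 9 mm above the tree's.
- short_flask: Loose short steel flask: the same tube, outer diameter 54 mm, bore 49 mm, but only 40 mm high, about 0.12 kg, standing upright; the tree would stick out of it. Origin: centre of its lower end. To be left alone.
- collar: Loose orange silicone sleeve, open at both ends, 28 mm high, 35 g, skirt down. Outer diameter 62 mm, 65 at the lip round its lower edge. The lowest 8 mm are a skirt, inner diameter 57 mm (60 at the edge), that slips over the flask; above it a step to 49 mm rests on the flask's top. Origin: centre of the lower edge, z up. Fully home it is 60 mm above the tall flask's origin.
- investment_jar: Bystander: open glass jar of white powder, diameter 94 mm, 82 mm high, loose, at the right of the work. Origin: centre of the underside.
- mixing_bowl: Bystander: small plated metal bowl with an ear, 118 x 128 x 47 mm, loose, at the right of the work. Origin: centre of the underside.

How it is judged (in metres and radians):
On the way, in this order (a step that is already met when the one before it is completed fails the run):
1. the sprue base stands in the middle of the pad, let go (horizontal distance between sprue_base and pad_centre below 0.015 m and z of sprue_base in the frame of pad_centre between -0.003 and 0.003 m and angle between sprue_base's own z axis and vertical below 0.06 rad and linear speed of sprue_base below 0.02 m/s and contact force between the fingers and sprue_base below 0.05 N), for 0.2 s.
2. the wax tree is plugged upright into the base on the pad, let go (horizontal distance between sprue_base and pad_centre below 0.015 m and z of sprue_base in the frame of pad_centre between -0.003 and 0.003 m and angle between sprue_base's own z axis and vertical below 0.06 rad and linear speed of each of sprue_base, wax_tree below 0.02 m/s and horizontal distance between wax_tree and sprue_base below 0.004 m and z of wax_tree in the frame of sprue_base between 0.003 and 0.009 m and angle between wax_tree's own z axis and vertical below 0.12 rad and contact force between the fingers and wax_tree below 0.05 N), for 0.2 s.
3. the tall flask is down inside the rim of the base, over the tree, let go (horizontal distance between sprue_base and pad_centre below 0.015 m and z of sprue_base in the frame of pad_centre between -0.003 and 0.003 m and angle between sprue_base's own z axis and vertical below 0.06 rad and linear speed of each of sprue_base, wax_tree, tall_flask below 0.02 m/s and horizontal distance between each of wax_tree, tall_flask and sprue_base below 0.004 m and z of wax_tree in the frame of sprue_base between 0.003 and 0.009 m and angle between wax_tree's own z axis and vertical below 0.12 rad and z of tall_flask in the frame of sprue_base between 0.002 and 0.008 m and angle between the z axis of tall_flask and the z axis of sprue_base, either way round below 0.06 rad and contact force between the fingers and tall_flask below 0.05 N), for 0.2 s.
4. the collar is home on the tall flask (horizontal distance between sprue_base and pad_centre below 0.015 m and z of sprue_base in the frame of pad_centre between -0.003 and 0.003 m and angle between sprue_base's own z axis and vertical below 0.06 rad and linear speed of each of sprue_base, wax_tree, tall_flask, collar below 0.02 m/s and horizontal distance between each of wax_tree, tall_flask and sprue_base below 0.004 m and z of wax_tree in the frame of sprue_base between 0.003 and 0.009 m and angle between wax_tree's own z axis and vertical below 0.12 rad and z of tall_flask in the frame of sprue_base between 0.002 and 0.008 m and angle between the z axis of tall_flask and the z axis of sprue_base, either way round below 0.06 rad and horizontal distance between collar and tall_flask below 0.004 m and z of collar in the frame of tall_flask between 0.057 and 0.063 m and angle between collar's own z axis and vertical below 0.08 rad), for 0.2 s.
At the end, for the whole second after the job is handed in: Base flat on the pad within 15 mm of its centre; tree plugged in it upright (4 mm, 3 mm of full depth, 0.12 rad); tall flask upright on the base's floor (4 mm, 3 mm of depth); collar home on the flask (4 mm, 3 mm of depth); all at rest, released (all of step 4); the robot touches nothing.
It fails at once if the steel of the tall flask knocks the wax tree (more than 2 N) (contact force between tall_flask and wax_tree above 2 N).
It fails at once if the short flask is moved more than 20 mm (distance of short_flask from where it was at the start of the episode above 0.02 m).
It fails at once if the powder jar is moved more than 20 mm (distance of investment_jar from where it was at the start of the episode above 0.02 m).
It fails at once if the mixing bowl is moved more than 20 mm (distance of mixing_bowl from where it was at the start of the episode above 0.02 m).
It also fails if it takes over 128 s, if anything falls off the work surface, if the arm or the gripper's body presses on something with over 40 N, if the wrist force passes 120 N, or if a joint passes its speed limit or range.

## Working session

There is one attempt and no reset: what is moved stays moved. The work goes in short steps, each a Python script; the robot and the scene stay as the last script left them, time stands still between calls to the robot, and variables do not carry over. Pictures are saved under pics/ and viewed, at most 14 in all, crops included, and the job is handed in when it is done.

```bash
mkdir -p pics; python3 - <<'E'
from plant import robot
import cv2
for n in("top","side"):
    cv2.imwrite(f"pics/{n}0.png",robot.grab_frame(n)); print(n,robot.get_calibration(n))
o=robot.observe();print(o["time"],o["tool_pos"],o["tcp_rot"],o["gripper_width"])
E
ls
```

```text
top {'vertical_fov': 43.90286500647004, 'cx': 260.53917144714245, 'cy': 197.36145413571302, 'rvec': array([ 2.10256985, -2.15237993,  0.17343668]), 'tvec': array([-0.07351753,  0.51779806,  1.36050604])}
side {'vertical_fov': 46.4630233943952, 'cx': 252.86432494648284, 'cy': 182.055409971585, 'rvec': array([ 2.19868279, -0.48826756,  0.2138872 ]), 'tvec': array([-0.4920952 ,  0.13440111,  1.37680393])}
0.1 [0.24768593 0.54624901 0.30321673] [-1.79933032e+02 -1.62947039e-02  1.55602313e+02] 0.0858051655006717
pics
```

View pics/top0.png

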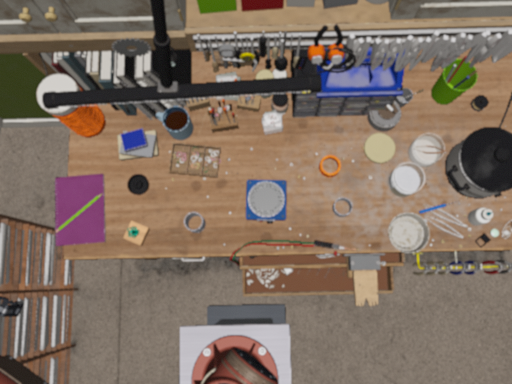

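View pics/side0.png

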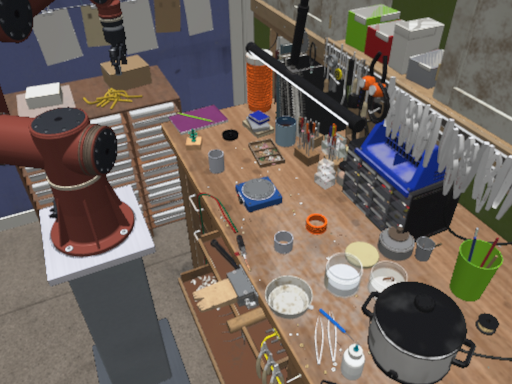

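The top view shows the base at (138,184), the tree and block at (135,232), a flask at (194,222), the pad at (266,200), another flask at (343,207) and the collar at (330,166). In the side view the left flask looks like the tall one. I'll zoom in next.

```bash
cat > h.py <<'E'
import numpy as np,cv2
from plant import robot
def cam(n):
    c=robot.get_calibration(n);f=192/np.tan(np.radians(c["vertical_fov"]/2))
    return np.array([[f,0,c["cx"]],[0,f,c["cy"]],[0,0,1]]),cv2.Rodrigues(c["rvec"])[0],np.array(c["tvec"]).ravel()
def world(n,u,v,z):
    K,R,t=cam(n);d=R.T@np.linalg.inv(K)@[u,v,1];C=-R.T@t
    return C+d*(z-C[2])/d[2]
def pix(n,p):
    K,R,t=cam(n);q=K@(R@np.array(p)+t);return q[:2]/q[2]
def crop(n,name,x0,y0,w,h,s,img=None):
    im=robot.grab_frame(n) if img is None else img
    cv2.imwrite(f"pics/{name}.png",cv2.resize(im[y0:y0+h,x0:x0+w],None,fx=s,fy=s,interpolation=cv2.INTER_CUBIC))
E
python3 - <<'E'
from h import *
t=cv2.imread("pics/top0.png");s=cv2.imread("pics/side0.png")
crop("top","c1",115,165,100,80,8,t)
a=cv2.resize(t[145:225,230:360],None,fx=6,fy=6,interpolation=cv2.INTER_CUBIC)
cv2.imwrite("pics/c2.png",a)
crop("side","c3",180,120,160,120,5,s)
for n,u,v,z in [("base",138,184,.014),("block",135.5,232.5,.024),("fl",194,222,.068),("pad",266,200,.046),("fr",343,207,.04),("col",330,166,.028)]:
    print(n,world("top",u,v,z).round(4))
print(robot.tip_reach)
E
```

```text
base [0.5714 0.2856 0.014 ]
block [0.4228 0.2872 0.024 ]
fl [0.4445 0.1072 0.068 ]
pad [ 0.5073 -0.1015  0.046 ]
fr [ 0.482  -0.3274  0.04  ]
col [ 0.6095 -0.2968  0.028 ]
0.0726
```

View pics/c1.png

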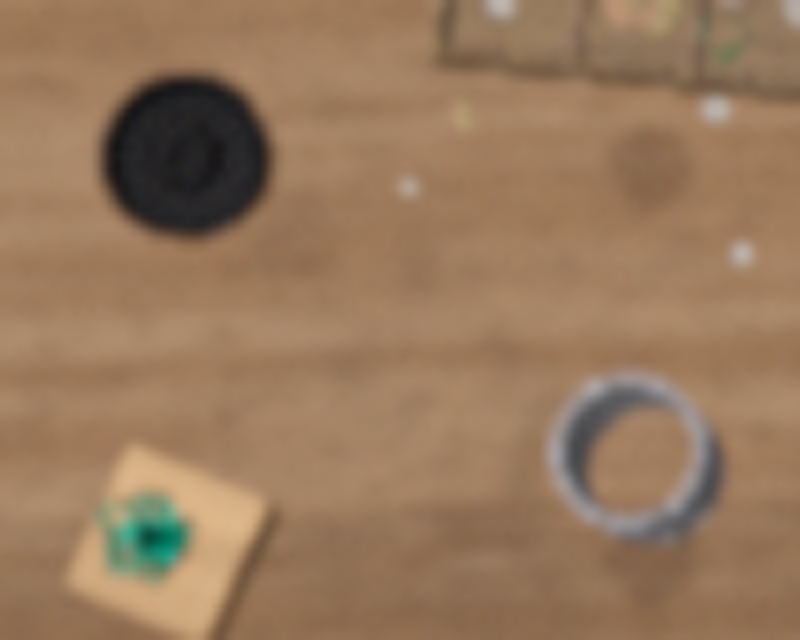

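View pics/c2.png

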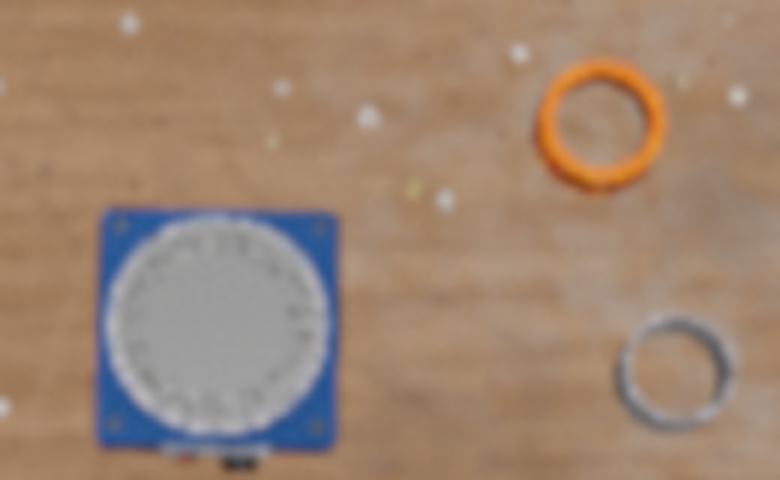

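View pics/c3.png

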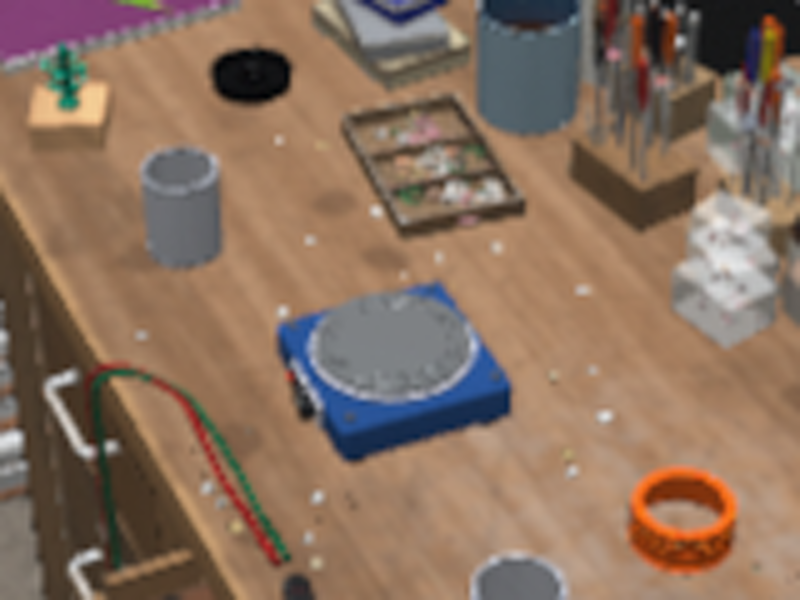

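```bash
python3 - <<'E'
from h import *
for n,u,v,z in [("base",137.9,184.2,.014),("block",135.6,232.2,.024),("tall",193.3,221.3,.068),("pad",266.,198.7,.046),("short",(676+.5)/6-.5+230,(373+.5)/6-.5+145,.04),("col",329.9,165.3,.028)]:
    p=world("top",u,v,z); 
    print(n,p.round(4),"side crop",((pix("side",p)-[180,120]+.5)*5-.5).round(), np.hypot(*p[:2]).round(3))
    if n=="block":
        p[2]=.075; print((( pix("top",p)-[115,165]+.5)*8).round(),((pix("side",p)-[180,120]+.5)*5).round())
for p in [(.5714,.2856),(.4228,.287),(.444,.107),(.507,-.1),(.61,-.297)]:
  print([ (y, None if (q:=robot.ik([*p,.1],[180,0,y])) is None else np.round(q).astype(int).tolist()) for y in (0,90,45,135,-45)])
E
```

```text
base [0.5708 0.2859 0.014 ] side crop [248.  68.] 0.638
block [0.4237 0.2869 0.024 ] side crop [ 68. 102.] 0.512
[130. 528.] [62. 45.]
tall [0.4466 0.1092 0.068 ] side crop [175. 167.] 0.46
pad [ 0.5112 -0.1016  0.046 ] side crop [388. 339.] 0.521
short [ 0.4828 -0.3253  0.04  ] side crop [510. 585.] 0.582
col [ 0.6117 -0.2967  0.028 ] side crop [678. 502.] 0.68
[(0, [15, 16, -4, 69, 0, -165]), (90, [15, 16, -4, 69, 0, 105]), (45, [15, 16, -4, 69, 0, 150]), (135, [15, 16, -4, 69, 0, 60]), (-45, [15, 16, -4, 69, 0, -120])]
[(0, [19, -6, -28, 68, 0, -161]), (90, [19, -6, -28, 68, 0, 109]), (45, [19, -6, -28, 68, 0, 154]), (135, [19, -6, -28, 68, 0, 64]), (-45, [19, -6, -28, 68, 0, -116])]
[(0, [-3, -16, -37, 69, 0, 177]), (90, [-3, -16, -37, 69, 0, 87]), (45, [-3, -16, -37, 69, 0, 132]), (135, [-3, -16, -37, 69, 0, 42]), (-45, [-3, -16, -37, 69, 0, -138])]
[(0, [-26, -5, -27, 68, 0, 154]), (90, [-26, -5, -27, 68, 0, 64]), (45, [-26, -5, -27, 68, 0, 109]), (135, [-26, -5, -27, 68, 0, 19]), (-45, [-26, -5, -27, 68, 0, -161])]
[(0, [-37, 23, 4, 71, 0, 143]), (90, [-37, 23, 4, 71, 0, 53]), (45, [-37, 23, 4, 71, 0, 98]), (135, [-37, 23, 4, 71, 0, 8]), (-45, [-37, 23, 4, 71, 0, -172])]
```

The left flask is the tall one: in c3 it is clearly about 68 mm high, while the right one is short. The positions agree between both cameras to about 3 mm. I'll start with the base and centre it by squeezing it along two perpendicular directions.

```bash
cat >> h.py <<'E'
def go(x,y,z,yaw): robot.move_pose([x,y,z],[180,0,yaw])
def st(m=""):
    o=robot.observe();print(m,"t%.1f"%o["time"],np.round(o["tool_pos"],4),"yaw%.1f"%o["tcp_rot"][2],"w%.4f"%o["gripper_width"],"F",np.round(o["ft_force"],1),"g",np.round(o["gripper_force"],1));return o
E
python3 - <<'E'
from h import *
x,y=.571,.286
go(x,y,.12,90); st("above")
print(robot.line_to([x,y,.058],vel=.05,guard=4)); o=st("down")
E
```

```text
above t1.8 [0.5708 0.287  0.1207] yaw90.1 w0.0855 F [ 0.1  0.1 -0.7] g 0.0
True
down t2.9 [0.5707 0.2859 0.0595] yaw90.0 w0.0855 F [-1.7 -0.6  5.9] g 3.0
```

```bash
python3 - <<'E'
from h import *
x,y=.571,.286
robot.line_to([x,y,.068],vel=.1)
robot.set_gripper(.05); st("sq1"); robot.set_gripper(.085)
go(x,y,.068,180); robot.set_gripper(.05); o=st("sq2")
robot.line_to([x,y,.15],vel=.15); st("lift")
crop("side","base_lift",180,60,120,90,5)
E
```

```text
sq1 t3.5 [0.5712 0.2861 0.0688] yaw90.0 w0.0612 F [-2.  -0.8  7.7] g 64.6
sq2 t5.6 [0.5714 0.2861 0.0691] yaw180.0 w0.0614 F [-3.5 -0.3  6.7] g 65.0
lift t6.3 [0.5706 0.2859 0.1489] yaw180.0 w0.0611 F [ 0.5  0.3 -0.4] g 65.0
```

View pics/base_lift.png

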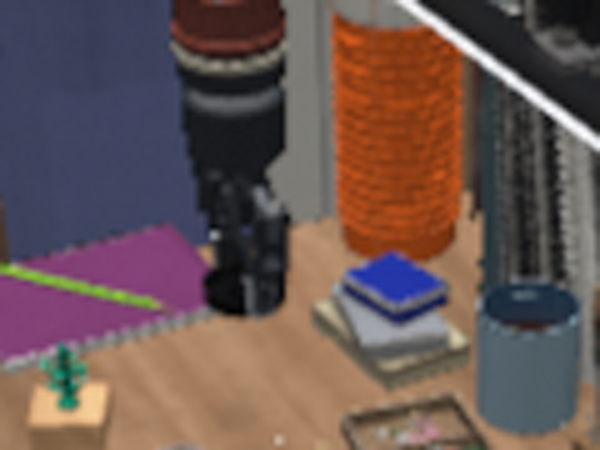

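The base is held level between the fingers at about (245,290) in the crop. I'll place it on the pad.

```bash
python3 - <<'E'
from h import *
x,y=.511,-.1015
go(x,y,.16,180); 
robot.line_to([x,y,.128],vel=.1); print(robot.line_to([x,y,.108],vel=.02,guard=3)); o=st("touch")
robot.set_gripper(.085); robot.pause(.2); st("open")
z=o["tool_pos"][2]
robot.line_to([x,y,z+.002]);go(x,y,z+.002,90); robot.set_gripper(.05); st("recheck90"); robot.set_gripper(.085)
go(x,y,z+.002,180); robot.set_gripper(.05); st("recheck180"); robot.set_gripper(.085)
robot.line_to([x,y,.2],vel=.2); 
go(.4237,.2869,.2,180)
im=robot.grab_frame("top"); crop("top","pad1",230,160,80,80,7,im); crop("side","pad1s",225,165,80,60,7)
st()
E
```

```text
True
touch t9.0 [ 0.5109 -0.1015  0.1151] yaw180.0 w0.0611 F [0.7 0.7 5.3] g 65.5
open t9.6 [ 0.5105 -0.1013  0.1144] yaw-180.0 w0.0855 F [-0.6  0.8 -1. ] g 0.0
recheck90 t11.6 [ 0.511  -0.1015  0.1183] yaw90.0 w0.0611 F [-5.7  1.7 10.9] g 64.0
recheck180 t13.7 [ 0.5112 -0.1016  0.1183] yaw180.0 w0.0609 F [-5.1  1.2 10.6] g 63.3
 t16.2 [0.4243 0.2861 0.1999] yaw179.9 w0.0849 F [-0.4  0.2  0.2] g 0.0
```

View pics/pad1.png

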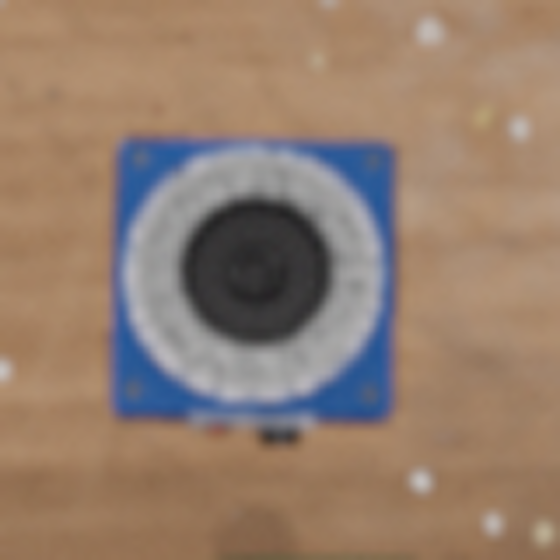

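In the crop the base is at (257,270) and the pad at (254,272), so it is centred. Next is the tree. I'll close in small steps and watch the side force.

```bash
cat >> h.py <<'E'
def feel(x,y,z,yaw,w0=.03):
    """close in steps, centring on the part from the side force; returns x,y"""
    go(x,y,z,yaw); robot.set_gripper(w0); robot.pause(.15)
    o=robot.observe();f0=np.array(o["ft_force"]);a=np.array([0,1.]) if yaw%180==0 else np.array([1.,0])
    p=np.array([x,y])
    for w in np.arange(w0-.003,.0089,-.003):
        robot.set_gripper(w); robot.pause(.1); o=robot.observe()
        f=(np.array(o["ft_force"])-f0)[:2]@a
        print("w%.3f/%.4f f%.2f g%.1f"%(w,o["gripper_width"],f,o["gripper_force"]),end="; ")
        if o["gripper_force"]>8: break
        if abs(f)>.5:
            p=p+a*np.sign(f)*.0015; robot.line_to([*p,z],vel=.05)
    print(p); return p
E
python3 - <<'E'
from h import *
x,y,z=.4237,.2869,.1365
robot.set_gripper(.03)
go(x,y,.17,180); robot.line_to([x,y,z],vel=.1)
p=feel(x,y,z,180); robot.set_gripper(.03)
p=feel(*p,z,90); st()
im=robot.grab_frame("side"); crop("side","tree1",150,80,100,75,7,im)
E
```

```text
w0.027/0.0267 f-0.65 g0.0; w0.024/0.0241 f0.20 g0.0; w0.021/0.0211 f0.26 g0.0; w0.018/0.0180 f0.94 g0.0; w0.015/0.0150 f0.53 g0.0; w0.012/0.0117 f0.32 g0.0; w0.009/0.0088 f-0.20 g0.1; [0.4237 0.2884]
w0.027/0.0266 f0.65 g0.0; w0.024/0.0241 f-0.22 g0.0; w0.021/0.0207 f0.61 g0.0; w0.018/0.0178 f0.47 g0.0; w0.015/0.0148 f0.75 g0.0; w0.012/0.0120 f-0.11 g0.0; w0.009/0.0091 f0.41 g2.8; [0.4282 0.2884]
 t26.2 [0.4281 0.2884 0.1364] yaw90.0 w0.0091 F [-0.2 -1.3  0.3] g 2.8
```

View pics/tree1.png

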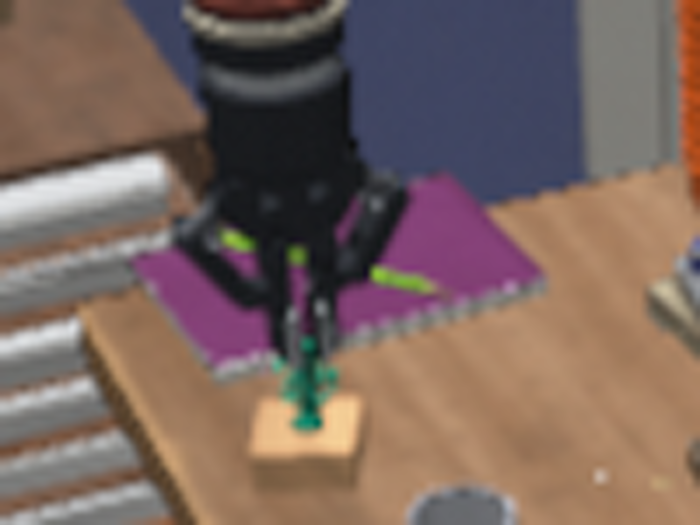

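The force noise is about 0.6 N, so the centring partly followed noise. I'll grip along x now and measure the leftover y offset by camera while hovering over the base.

```bash
python3 - <<'E'
from h import *
print("base by top cam",world("top",230+257.5/7-.5,160+270.5/7-.5,.06))
x,y,z=.425,.2875,.1365
robot.set_gripper(.025); robot.line_to([x,y,z],vel=.05)
robot.set_gripper(.0); st("grip")
robot.line_to([x,y,.2],vel=.1); st("lift")
go(.5111,-.1015,.22,90); robot.line_to([.5111,-.1015,.197],vel=.1); robot.pause(.3);st()
im=robot.grab_frame("side"); cv2.imwrite("pics/hov.png",im); crop("side","hov_c",225,130,80,75,8,im)
K,R,t=cam("side");print("cam pos",-R.T@t)
for dy in(-.003,0,.003): print(dy,[((pix("side",[.5111,-.1015+d,zz])-[225,130]+.5)*8).round() for d,zz in((0,.060),(dy,.078),(dy,.126))])
E
```

```text
base by top cam [ 0.51046165 -0.10241787  0.06      ]
grip t27.1 [0.425  0.2875 0.1367] yaw90.0 w0.0052 F [-0.5 -0.2  1.6] g 58.7
lift t27.9 [0.4248 0.2874 0.1994] yaw90.0 w0.0055 F [0.5 0.2 0.2] g 58.6
 t30.1 [ 0.5113 -0.1016  0.1975] yaw90.0 w0.0052 F [ 0.3 -0.1 -0.4] g 58.7
cam pos [ 0.04768824 -1.11401198  0.95525575]
-0.003 [array([262., 436.]), array([264., 405.]), array([263., 307.])]
0 [array([262., 436.]), array([261., 400.]), array([260., 303.])]
0.003 [array([262., 436.]), array([258., 396.]), array([257., 299.])]
```

View pics/hov_c.png

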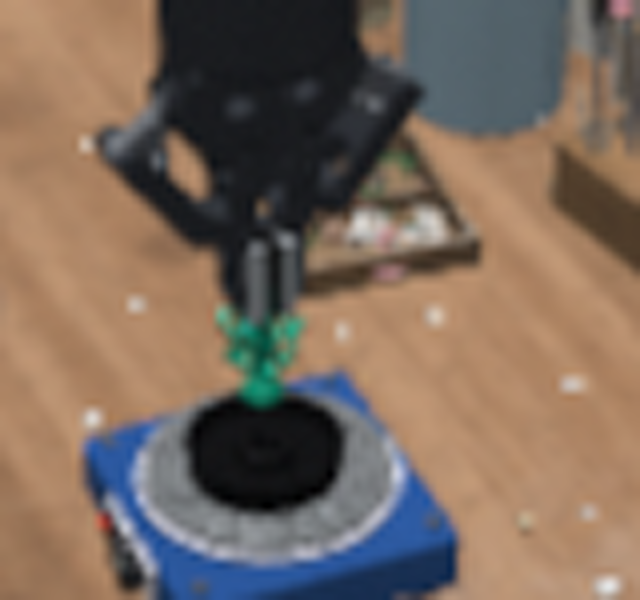

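The tree is held upright just over the base, with the button near (262,390) and the base at (265,445) in the crop. Turning the wrist half a turn will show twice the tree's offset along the pads without camera bias.

```bash
python3 - <<'E'
from h import *
x,y=.5111,-.1015
robot.line_to([x,y,.205],vel=.1)
out=[]
for yaw in(160,-20):
    go(x,y,.205,yaw); robot.pause(.4); o=st()
    im=np.mean([robot.grab_frame("side").astype(float) for _ in range(4)],0)
    b,g,r=im[...,0],im[...,1],im[...,2]; w=np.clip(g-r-25,0,None); w[:140]=0;w[220:]=0;w[:,:230]=0;w[:,:]*=1;w[:,300:]=0
    c=np.arange(512)
    rows=[(v,round((w[v]*c).sum()/w[v].sum(),2),round(w[v].sum())) for v in range(384) if w[v].sum()>20]
    print(rows[-9:]); out.append(im)
big=np.hstack([cv2.resize(i[150:195,235:285],None,fx=8,fy=8,interpolation=cv2.INTER_CUBIC) for i in out])
cv2.imwrite("pics/flip.png",np.clip(big,0,255))
print("px per mm along tool x:",(pix("side",[x+.00094,y-.00034,.09])-pix("side",[x,y,.09])))
E
```

```text
t31.9 [ 0.5111 -0.1015  0.205 ] yaw160.0 w0.0054 F [ 0.6  0.8 -0.4] g 58.7
[(199, np.float64(261.26), 245), (200, np.float64(257.83), 298), (201, np.float64(256.05), 412), (202, np.float64(255.18), 304), (203, np.float64(253.93), 220), (204, np.float64(251.99), 156), (205, np.float64(250.35), 114), (206, np.float64(249.24), 39), (219, np.float64(230.0), 39)]
 t35.1 [ 0.5111 -0.1015  0.205 ] yaw-20.0 w0.0054 F [ 0.4 -0.3 -0. ] g 58.7
[(199, np.float64(261.18), 247), (200, np.float64(257.79), 301), (201, np.float64(256.05), 413), (202, np.float64(255.21), 304), (203, np.float64(253.94), 220), (204, np.float64(251.96), 156), (205, np.float64(250.31), 112), (206, np.float64(249.2), 39), (219, np.float64(230.0), 39)]
px per mm along tool x: [ 0.31580702 -0.01994569][ WARN:0@6.300] global loadsave.cpp:1063 imwrite_ Unsupported depth image for selected encoder is fallbacked to CV_8U.
```

View pics/flip.png

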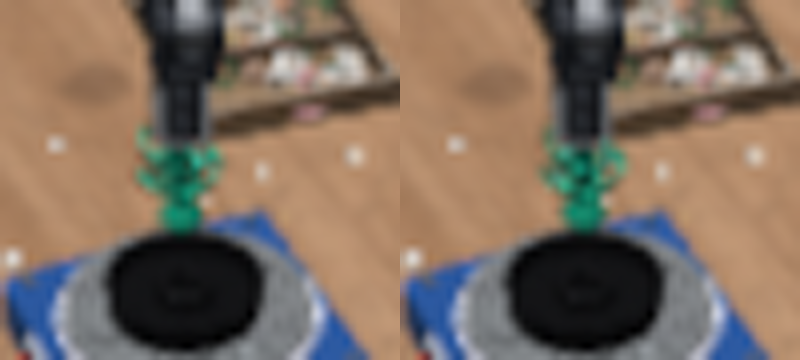

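```bash
python3 - <<'E'
import cv2,numpy as np
b=cv2.imread("pics/flip.png").astype(float)
for i in(0,1):
    im=b[195:232,400*i+100:400*i+260]; w=np.clip(im[...,1]-np.maximum(im[...,2],im[...,0]*1.05)-12,0,None)
    c=np.arange(160)
    print([round((w[k:k+6]*c).sum()/w[k:k+6].sum(),1) for k in range(0,36,6)], w.sum())
E
```

```text
[np.float64(81.1), np.float64(79.3), np.float64(79.2), np.float64(77.2), np.float64(75.9), np.float64(77.3)] 11192.649999999994
[np.float64(84.4), np.float64(82.4), np.float64(82.8), np.float64(80.4), np.float64(78.7), np.float64(80.7)] 10595.899999999994
```

The half turn moves the tree by 0.40 px, so it sits 0.63 mm along tool +x. I'll correct for that and insert it.

```bash
python3 - <<'E'
from h import *
x,y=.5105,-.1013
robot.line_to([x,y,.19],vel=.05); 
print(robot.line_to([x,y,.1695],vel=.015,guard=3)); st("ins")
im=robot.grab_frame("side"); crop("side","ins",225,130,80,75,8,im)
E
```

```text
True
ins t36.9 [ 0.5105 -0.1013  0.1716] yaw-20.0 w0.0052 F [-0.9  1.1  4.6] g 59.1
```

View pics/ins.png

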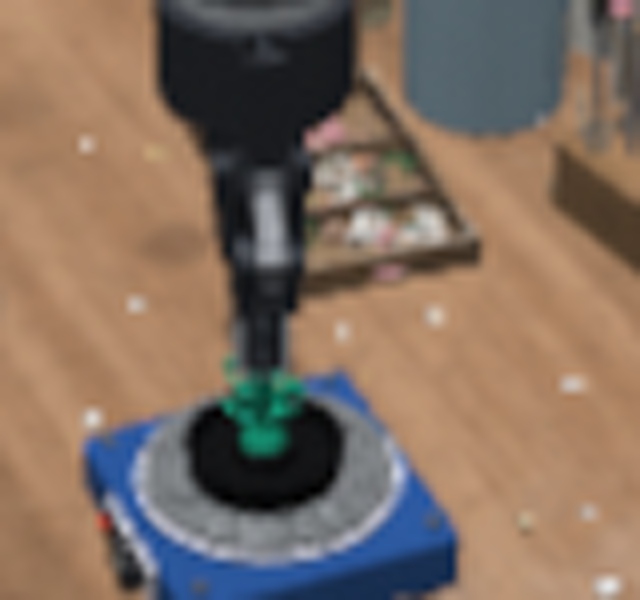

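The tree seated at exactly the expected height. I'll release it and fetch the tall flask.

```bash
python3 - <<'E'
from h import *
robot.set_gripper(.03); robot.pause(.1); robot.line_to([.5105,-.1013,.23],vel=.15)
x,y=.4466,.1092
robot.set_gripper(.085); go(x,y,.16,90); robot.line_to([x,y,.113],vel=.1)
robot.set_gripper(.04); st("s1"); robot.set_gripper(.085); go(x,y,.113,180); robot.set_gripper(.04); st("s2")
robot.set_gripper(.085); go(x,y,.113,90); robot.set_gripper(.04); st("s3")
robot.line_to([x,y,.265],vel=.15); st("lift")
crop("side","fl_lift",190,80,100,75,8)
im=robot.grab_frame("top"); crop("top","tree_in",246,178,40,40,10,im)
E
python3 -c "
import cv2,numpy as np
a=cv2.imread('pics/fl_lift.png');a=cv2.resize(a,(533,400));b=cv2.imread('pics/tree_in.png')[:400]
b=cv2.resize(b,(260,260));c=np.zeros((400,793,3),np.uint8);c[:,:533]=a;c[:260,533:]=b;cv2.imwrite('pics/comb.png',c)"
```

```text
s1 t40.9 [0.4472 0.1092 0.1142] yaw90.0 w0.0522 F [-1.3 -0.5  6.6] g 62.0
s2 t43.1 [0.4469 0.1092 0.1135] yaw180.0 w0.0517 F [-1.   0.5  5.5] g 63.3
s3 t45.4 [0.4467 0.1092 0.1135] yaw90.0 w0.0517 F [-1.5  0.8  5.2] g 62.6
lift t46.6 [0.4462 0.1092 0.2639] yaw90.0 w0.0520 F [ 0.4  0.1 -2.8] g 62.8
```

View pics/comb.png

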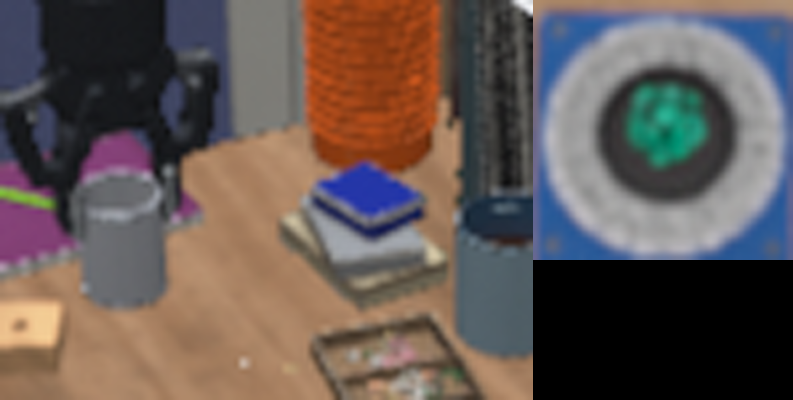

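The flask is held upright, and the tree stands in the centre of the base (crop 666,128 against base 668,133). I'll lower the flask.

```bash
python3 - <<'E'
from h import *
x,y=.5111,-.1015
go(x,y,.265,90); robot.pause(.3)
robot.line_to([x,y,.178],vel=.05); st("a")
print(robot.line_to([x,y,.163],vel=.015,guard=4)); st("b")
E
```

```text
a t49.7 [ 0.5113 -0.1016  0.1783] yaw90.0 w0.0519 F [ 0.1 -0.6 -2. ] g 62.8
True
b t50.6 [ 0.511  -0.1014  0.1645] yaw90.0 w0.0523 F [ 0.1 -0.5  4.9] g 63.5
```

The flask seated at the expected height. I'll release it and fetch the collar.

```bash
python3 - <<'E'
from h import *
robot.set_gripper(.085); robot.pause(.2); robot.line_to([.5111,-.1015,.26],vel=.15)
x,y=.6115,-.297; z=.080
go(x,y,.14,180); robot.line_to([x,y,z],vel=.08)
robot.set_gripper(.045); st("s1"); robot.set_gripper(.085); go(x,y,z,90); robot.set_gripper(.045); st("s2")
robot.set_gripper(.085); go(x,y,z,180); robot.set_gripper(.045); st("s3")
robot.line_to([x,y,.22],vel=.15); st("lift")
crop("side","col_lift",220,100,150,110,5)
E
```

```text
s1 t54.8 [ 0.6122 -0.2975  0.0816] yaw-180.0 w0.0594 F [-0.7  1.   7.2] g 64.9
s2 t57.0 [ 0.6119 -0.2973  0.0808] yaw90.0 w0.0594 F [0.1 0.6 5.3] g 64.9
s3 t59.1 [ 0.6119 -0.2972  0.0808] yaw180.0 w0.0592 F [-0.6 -0.3  5.3] g 64.8
lift t60.2 [ 0.6111 -0.2967  0.2185] yaw-180.0 w0.0592 F [ 0.1 -0.2 -0.4] g 64.3
```

View pics/col_lift.png

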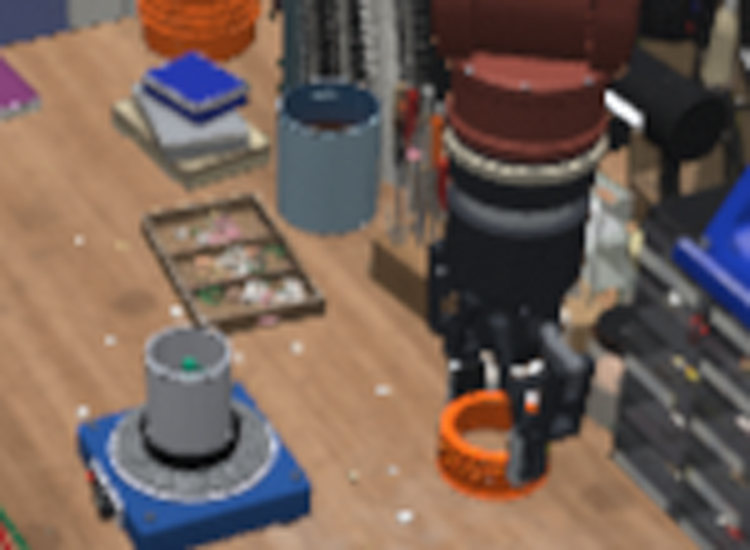

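The flask stands upright in the base with the tree inside (crop 187,390), and the collar is held level (490,445). I'll place the collar.

```bash
python3 - <<'E'
from h import *
x,y=.5111,-.1015
robot.line_to([.6115,-.297,.26],vel=.2)
go(x,y,.26,180); robot.pause(.3)
robot.line_to([x,y,.206],vel=.06); st("a")
print(robot.line_to([x,y,.190],vel=.015,guard=4)); st("b")
robot.set_gripper(.085); robot.pause(.2); robot.line_to([x,y,.27],vel=.15)
go(.42,.25,.3,180)
crop("side","fin",225,130,80,75,8); st()
E
```

```text
a t62.8 [ 0.5113 -0.1016  0.2065] yaw180.0 w0.0590 F [ 0.1 -0.5 -0.4] g 64.5
True
b t63.7 [ 0.511  -0.1015  0.1917] yaw-180.0 w0.0591 F [0.  0.4 3.5] g 65.0
 t66.4 [0.4205 0.2492 0.2996] yaw179.9 w0.0849 F [-0.3 -0.5 -0.8] g 0.0
```

View pics/fin.png

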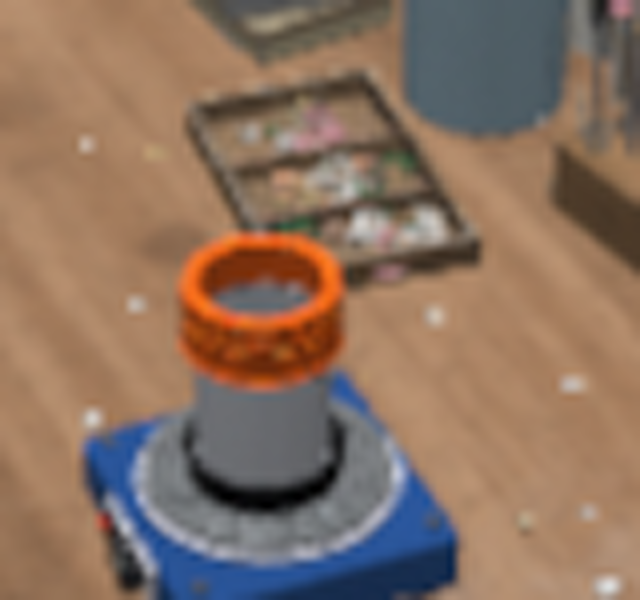

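The collar sits level on the flask (crop centre 262,310) and stopped at its expected home height. I'm handing the job in.

```bash
python3 -c "
from plant import robot
print(robot.job_done())"
```

```text
the job is handed in; nothing more can be done
None
```

I handed the job in at about 66 s: the base is centred on the pad, and the tree, tall flask and collar each stopped at their seated heights and were released. The hand-in call returned no verdict.

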